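Arm the calibrator drive under its red guard

ROBOT

A 6-joint arm with a two-finger parallel gripper is mounted at the origin on the work surface. World frame = base frame: x ahead of the robot, y to its left, z up, the work surface at z = 0. Lengths are in m, angles in rad, forces in N, time in s.
With the tool pointing down it reaches from about 0.35 to 0.775 m from the base axis. Payload 5.5 kg.
Tool frame: the origin (TCP) lies on the centre line of the jaws, within the pads' length; the fingertips stand 11 mm ahead of it and the grasp point (between the pads) lies 8 mm behind it (env.nose_length is the distance from the TCP to the fingertips, in m); x points along the fingers, z is the direction in which the jaws open and shut, and the axes are right-handed (so a half turn about x gives the same grasp; the last joint's range is limited). The gripper opens to 85 mm and grips with 20 to 120 N. Pads are 22 mm wide; open, the fingers measure 114 mm over their backs; the gripper's body (76 mm by 85 mm) begins 54 mm behind the grasp point. The pads swing forward as they close: fully open they stand 13 mm farther back than shut.
Start: joints at [1.147, 0.313, 0.046, 1.304, 0, 1.431], TCP at [0.161, 0.552, 0.242] pointing down, gripper open.
Joint ranges: [-2.76, 2.76], [-0.86, 1.69], [-1.03, 1.26], [-2.2, 2.34], [-1.47, 1.5], [-3.14, 3.14]. Speed limits (rad/s): [2.57, 2.57, 3.14, 3.14, 3.14, 3.14].

INTERFACE

Orientations are given as a unit quaternion [w, x, y, z].
In Python, from workcell import env gives the robot as it stands. The module is installed in compiled form; this text tells all that it offers.
- The arm moves only by the tool step_arm, never from a script. Its argument "moves" is a list that holds one entry, the list of rows, each a list of 7 numbers: the turn, a rotation vector about the tool's x, y, z in rad, then the shift along the tool's x, y, z in m, then the opening, from 0 (shut) to 1 (fully open). In form: [[[rx, ry, rz, tx, ty, tz, grip], ...]]. A call has 1 to 12 rows; each row is the pose to reach, as a shift and turn from the pose measured when the call began, along the tool's axes at that moment; what a row does not reach only later rows make up. A row lasts 1/10 s, in which the tool goes at most 50 mm and 8.59 degrees, less where a joint would pass 70% of its speed; a pose out of reach is approached as far as the arm can. A call with a gripper value outside its range is refused whole. The fingers move at their own pace and stop on an object; "force" is the grip in N (left out, the last holds). Time passes only in rows, so rows that repeat a pose let the fingers close. It gives the time, the measured TCP pose, the force and the opening at its end, in the units of the state.
- env.get_state(): the state, without advancing time (a new reading comes with each control period).
- env.read_camera(name): name is "scene" or "top" or "wrist"; returns (picture, depth): 384x512x3 uint8, red, green, blue; 384x512 float32, m along the optical axis (not along the pixel's ray), 0 where there is no reading.
- env.get_calibration(name): a dict with "mtx" (3x3 intrinsics, pixels), "camera_from_world" (4x4, takes a point from world to camera coordinates); the wrist camera has in their place "T_tool_cam" (4x4, takes a point from camera to tool coordinates, whose origin is the TCP and whose axes are the tool frame's). Camera axes: x right, y down, z forward; pixel columns grow to the right and rows downward; lengths in m; the calibration is good to about 2 mm. A picture is of the moment at which its call begins: read the wrist's pose just before it. get_calibration takes no time and is no camera call.
- env.hand_in(): hands the job in, once; it reports no verdict.
Trained networks look in the newest picture that a camera, given by its name, has taken for a name from the list of things; names that differ only in an ending like _2 or _b are one class to them, and where a whole thing is asked for, a point or a joint stands for the part that bears it (a point fixed in the world has none). Each returns a list of dicts, best first, with "confidence" (0 to 1); they miss things now and then, are a little off and sometimes report something else, mostly with a low value. They report only what shows in the picture. A call takes as long as a camera call. They do not tell look-alikes from the thing itself.
- env.boxes_of(camera, thing): "uv" ([column, row] in pixels, amid what is visible of it).
- env.silhouettes(camera, thing): "mask" (384x512 bool, what is visible of it) and "uv" ([column, row] in pixels, amid what is visible of it).
The state is a dict: "clock": time; "joint_pos": joint angles; "qvel": joint speeds; "tau": joint torques, N m; "tcp_pos": TCP position; "orientation": TCP orientation; "wrist_force": force on the tool from outside, world axes, zero at the start; "ft_torque": the same for the moment, N m; "finger_gap": finger opening in m.
Only numpy, scipy, OpenCV 4.12 (cv2) and the standard library are available. Lean on these libraries where they do the work, as an engineer would, in place of code of your own. Each camera call takes 0.05 s, during which the arm holds its last target.

TASK

Switch on the drive that has the red guard: push the red guard up and back with a fingertip, push the toggle beneath it over to the hinge side, then tip the guard forward again so that it drops fully shut over the switched-on toggle. Leave the yellow-guarded switch alone, and leave the tachometer and the two fittings where they are.

Things in the scene. Friction and masses are not known exactly. Their poses are not given: they have to be found in the camera images.
- red_pod: white switch box with blue top, fixed to the bench, 150 x 110 x 60 mm (x, y, z); origin at the centre of its underside on the bench. Its x runs from the guard's open front end (nearest the robot) to its hinge; yaw varies by up to 0.3 rad either way. Its top is 60 mm above the bench. Guard and toggle stand on its top, on its centre line.
- red_guard (a joint): red flip-up guard over the toggle: 0 = shut, 1.75 rad = swung right back against its stop. A slotted hood 64 mm long, 56 mm wide, roof 110 mm above the bench when shut (walls 3 mm), open at the front, with an upright lip on its front edge. It hinges at its far end and turns free, about 60 g: below about 0.7 rad it falls shut, beyond about 0.9 rad it falls fully open and stays there.
- red_hinge (a point): middle of the red guard's hinge line, at (45, 0, 65) mm in the frame of red_pod; the hinge runs along the pod's y. Axes turn with the guard.
- red_lip (a point): middle of the top edge of the red guard's lip (56 mm wide, 3 thick, 24 high, leaning 20 degrees forward). Shut: 71.5 mm in front of the hinge (pod -x), 67 mm above it, the guard's foremost point; pushed away from the robot and up, it swings the guard open. Fully back: 79 mm behind the hinge, 58 above, the hindmost point; pushed towards the robot, it brings the guard back.
- red_toggle (a joint): steel bat toggle under the red guard: 0 = off, leaning 0.45 rad towards the robot side (pod -x); 0.9 rad = on, leaning as much towards the hinge. It falls to the side it is pushed past upright to; under 1 N moves it.
- red_tip (a point): centre of the toggle's 12 mm ball tip (red switch), 32 mm from its pivot, which lies at (10, 0, 64) mm in the frame of red_pod; off: pod x = -4 mm, on: pod x = +24 mm, 93 mm above the bench in both.
- yellow_pod: white switch box with blue top, fixed to the bench, 150 x 110 x 60 mm (x, y, z) (the other switch: leave alone); origin at the centre of its underside on the bench. Its x runs from the guard's open front end (nearest the robot) to its hinge; yaw varies by up to 0.3 rad either way. Its top is 60 mm above the bench. Guard and toggle stand on its top, on its centre line.
- yellow_guard (a joint): yellow flip-up guard over the toggle: 0 = shut, 1.75 rad = swung right back against its stop. A slotted hood 64 mm long, 56 mm wide, roof 110 mm above the bench when shut (walls 3 mm), open at the front, with an upright lip on its front edge. It hinges at its far end and turns free, about 60 g: below about 0.7 rad it falls shut, beyond about 0.9 rad it falls fully open and stays there.
- yellow_hinge (a point): middle of the yellow guard's hinge line, at (45, 0, 65) mm in the frame of yellow_pod; the hinge runs along the pod's y. Axes turn with the guard.
- yellow_lip (a point): middle of the top edge of the yellow guard's lip (56 mm wide, 3 thick, 24 high, leaning 20 degrees forward). Shut: 71.5 mm in front of the hinge (pod -x), 67 mm above it, the guard's foremost point; pushed away from the robot and up, it swings the guard open. Fully back: 79 mm behind the hinge, 58 above, the hindmost point; pushed towards the robot, it brings the guard back.
- yellow_toggle (a joint): steel bat toggle under the yellow guard: 0 = off, leaning 0.45 rad towards the robot side (pod -x); 0.9 rad = on, leaning as much towards the hinge. It falls to the side it is pushed past upright to; under 1 N moves it.
- yellow_tip (a point): centre of the toggle's 12 mm ball tip (yellow switch), 32 mm from its pivot, which lies at (10, 0, 64) mm in the frame of yellow_pod; off: pod x = -4 mm, on: pod x = +24 mm, 93 mm above the bench in both.
- tachometer: loose black handheld tachometer lying between the switch boxes, 154 x 50 x 30 mm with its spindle along x; origin under the centre of its case
- brass_fitting: loose brass hose fitting standing upright, 32 mm wide, 45 mm tall; origin under its centre
- steel_fitting: loose steel hose fitting standing upright, 32 mm wide, 45 mm tall; origin under its centre
Things that resemble listed ones, but are neither listed nor needed, are in the scene too. Leave any purple or turquoise look-alike of the red_pod alone.

How it is judged:
By the outcome, as a careful person would: the job done as asked, in the order asked, and still so for the second after the job is handed in, with the robot touching nothing.
It also fails if it takes over 61 s, if anything falls off the work surface, if the arm or the gripper's body presses on something with over 40 N, if the wrist force passes 120 N, or if a joint passes its speed limit or range.

## Working session

There is one attempt and no reset: what is moved stays moved. The work goes in short steps, Python scripts to look and compute and a tool call to move; the robot and the scene stay as the last step left them, time stands still between calls to the robot, and variables do not carry over. Pictures are saved under pics/ and viewed, and the job is handed in when it is done.

Besides the shell and the picture viewer there is one more tool, called as name(argument=value, ...) on one line, values as JSON. step_arm: Moves the arm, as the interface text tells. Its arguments: {"type":"object","properties":{"moves":{"type":"array","items":{"type":"array","items":{"type":"array","items":{"type":"number"}}}},"force":{"type":"number"}},"required":["moves"]}

```bash
mkdir -p pics
python3 - <<'E'
from workcell import env
import cv2,numpy as np
print(env.get_state())
for n in("scene","top"):
    p,d=env.read_camera(n); cv2.imwrite(f"pics/{n}0.png",p[:,:,::-1]); np.save(f"{n}_d.npy",d); np.save(f"{n}_p.npy",p)
    print(env.get_calibration(n))
    for t in("red_pod","red_guard","red_hinge","red_lip","red_toggle","yellow_guard","tachometer","brass_fitting","steel_fitting"):
        print(n,t,[(np.round(x["uv"]).tolist(),round(x["confidence"],2)) for x in env.boxes_of(n,t)])
print(env.nose_length)
E
```

```text
{'clock': 0.0, 'joint_pos': array([ 1.14742009e+00,  3.14023273e-01,  4.49651998e-02,  1.30360068e+00,
       -1.10993993e-05,  1.43118284e+00]), 'qvel': array([-8.24391016e-04,  4.36523934e-04,  4.06918672e-05,  8.67537512e-04,
        6.55197547e-04, -1.64995201e-03]), 'tau': array([-2.17320026e-03, -4.80634332e+01,  2.98530650e+01,  1.95269391e-02,
       -2.02026254e-04, -6.87693444e-06]), 'tcp_pos': array([0.16079575, 0.5515405 , 0.24139021]), 'orientation': array([ 0.5651038 , -0.42459413,  0.56625325,  0.42395138]), 'wrist_force': array([-0.21244644, -0.53511469,  0.15160738]), 'ft_torque': array([ 0.02365004,  0.01722786, -0.01689505]), 'finger_gap': 0.08547749717364347}
{'mtx': array([[467.07789378,   0.        , 264.75907888],
       [  0.        , 467.07789378, 195.92176549],
       [  0.        ,   0.        ,   1.        ]]), 'camera_from_world': array([[ 0.82308065,  0.56784684, -0.00939206, -0.42661397],
       [ 0.30097587, -0.45016235, -0.84069459, -0.0687752 ],
       [-0.48161372,  0.68913266, -0.54142811,  1.50808762],
       [ 0.        ,  0.        ,  0.        
[... 1352 characters left out ...]
280.0], 0.8), ([153.0, 124.0], 0.66), ([205.0, 197.0], 0.65), ([123.0, 319.0], 0.62)]
top red_guard [([202.0, 188.0], 0.94), ([198.0, 278.0], 0.82), ([277.0, 97.0], 0.62), ([153.0, 113.0], 0.57)]
top red_hinge [([276.0, 94.0], 0.94), ([157.0, 110.0], 0.88), ([116.0, 320.0], 0.87), ([198.0, 278.0], 0.74), ([207.0, 189.0], 0.69)]
top red_lip [([198.0, 183.0], 0.83), ([156.0, 109.0], 0.79), ([273.0, 94.0], 0.79), ([119.0, 322.0], 0.69), ([318.0, 204.0], 0.68)]
top red_toggle []
top yellow_guard [([314.0, 211.0], 0.73), ([207.0, 189.0], 0.67)]
top tachometer [([255.0, 195.0], 0.76)]
top brass_fitting [([383.0, 240.0], 0.52), ([317.0, 207.0], 0.4)]
top steel_fitting [([118.0, 225.0], 0.64)]
0.011
```

View pics/scene0.png

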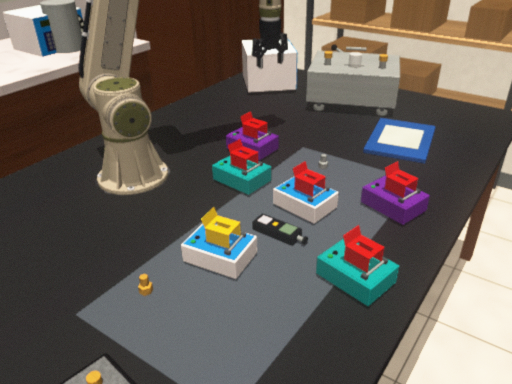

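View pics/top0.png

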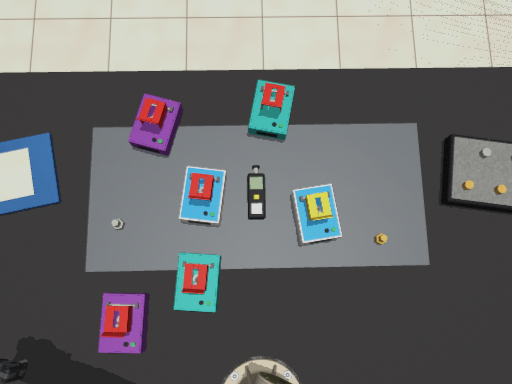

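The red guards are at these top-view pixels: white/blue pod (203,195), purple (156,124) and (122,322), turquoise (272,108) and (197,281). By the description I want the white/blue one at (203,195), which is scene pixel (305,195). Next I'll check it in a close crop and fit its pose.

```bash
cat > h.py <<'E'
import numpy as np,cv2
from workcell import env
def world(n,d):
    c=env.get_calibration(n);K=c["mtx"];T=np.linalg.inv(c["camera_from_world"])
    v,u=np.indices(d.shape); P=np.stack([(u-K[0,2])/K[0,0]*d,(v-K[1,2])/K[1,1]*d,d,np.ones_like(d)],-1)
    return (P@T.T)[...,:3]
def proj(n,X):
    c=env.get_calibration(n);X=np.atleast_2d(X);q=X@c["camera_from_world"][:3,:3].T+c["camera_from_world"][:3,3]
    q=q@c["mtx"].T;return q[:,:2]/q[:,2:]
E
python3 - <<'E'
from h import *
p=np.load("top_p.npy");d=np.load("top_d.npy");s=np.load("scene_p.npy");ds=np.load("scene_d.npy")
a=cv2.resize(p[155:235,160:250],None,fx=6,fy=6,interpolation=3);b=cv2.resize(s[150:230,260:350],None,fx=6,fy=6,interpolation=3)
b=cv2.resize(b,(a.shape[1],a.shape[0]));
cv2.imwrite("pics/crop0.png",cv2.resize(np.hstack([a,b]),(800,356))[:,:,::-1])
for n,d_,box,pp in(("top",d,(155,235,165,240),p),("scene",ds,(150,230,262,350),s)):
    W=world(n,d_);r=np.zeros(d_.shape,bool);r[box[0]:box[1],box[2]:box[3]]=1
    m=r&(abs(W[...,2]-.06)<.008)&(d_>0)
    P=W[m]; print(n,m.sum(),P.mean(0),np.median(P[:,2]))
    c,sz,ang=cv2.minAreaRect((P[:,:2]*1000).astype(np.float32));print(c,sz,ang)
    g=r&(pp[...,0]>150)&(pp[...,1]<60)&(pp[...,2]<60)
    G=W[g];print("red",g.sum(),G.min(0),G.max(0))
    bm=W[r&(d_>0)&(abs(W[...,2])<.005)];print("bench z",bm[:,2].mean() if len(bm) else None)
E
```

```text
top 1620 [0.54175342 0.1483852  0.06000146] 0.05995165254214041
(551.3221435546875, 149.48416137695312) (110.48326110839844, 150.9401092529297) 82.20169067382812
red 41 [0.30370457 0.01726207 0.1060798 ] [0.59397465 0.17621273 1.247574  ]
bench z 0.0001781060657643453
scene 906 [0.5541699  0.13505415 0.05849362] 0.05834923589711849
(497.28668212890625, 149.73104858398438) (111.421142578125, 266.56231689453125) 85.71926879882812
red 350 [ 0.45670168 -0.82798104 -0.00129157] [1.09815307 0.31175414 0.75469532]
bench z -0.0014845334621174657
```

View pics/crop0.png

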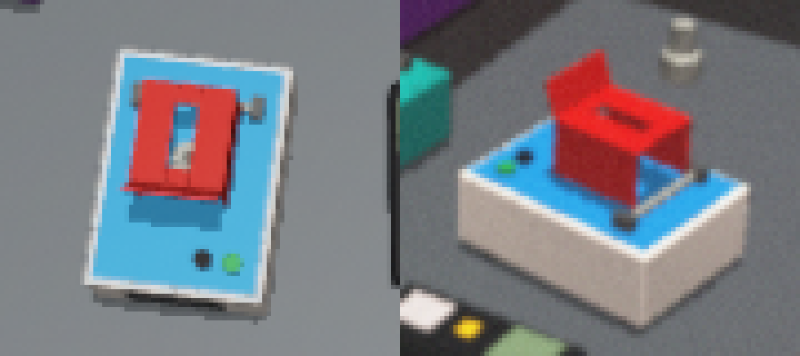

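The crop shows the red-guarded white/blue pod with its lip towards the robot and its hinge at the far side. The fit gives a centre of about (0.551, 0.1495), yaw about -0.136, and a 110.5 x 151 mm outline that matches the description. I'll verify it by projecting the model into both views, and work out the first move.

```bash
cat >> h.py <<'E'
from scipy.spatial.transform import Rotation as R
C=np.array([.5513,.1495,0.]);YAW=-.136
def pw(x,y,z): # pod mm -> world m
    c,s=np.cos(YAW),np.sin(YAW);x,y,z=x/1e3,y/1e3,z/1e3
    return C+np.array([c*x-s*y,s*x+c*y,z])
def cur():
    s=env.get_state();q=s["orientation"];return s,R.from_quat([q[1],q[2],q[3],q[0]])
def down(Rc):
    py=np.array([-np.sin(YAW),np.cos(YAW),0]);zt=py if Rc.as_matrix()[:,2]@py>0 else -py
    xt=np.array([0,0,-1.]);return R.from_matrix(np.stack([xt,np.cross(zt,xt),zt],1))
def row(X,align=True):
    s,Rc=cur();t=Rc.inv().apply(np.array(X)-s["tcp_pos"])
    r=(Rc.inv()*down(Rc)).as_rotvec() if align else np.zeros(3)
    return np.round(np.r_[r,t],4).tolist()
def rows(L): # L of pod (x,y,tip z) mm, closed, vertical
    for l in L: print(l,row(pw(l[0],l[1],l[2]+11)))
def podpos():
    s,Rc=cur();d=s["tcp_pos"]-C;c,sn=np.cos(YAW),np.sin(YAW)
    return np.round([1e3*(c*d[0]+sn*d[1]),1e3*(-sn*d[0]+c*d[1]),1e3*d[2]-11],1)
E
python3 - <<'E'
from h import *
ims=[]
for n,(r0,c0) in(("top",(155,160)),("scene",(150,260))):
    im=cv2.resize(np.load(n+"_p.npy")[r0:r0+80,c0:c0+90],None,fx=4,fy=4,interpolation=2)[:,:,::-1].copy()
    q=lambda L:((proj(n,np.array([pw(*l) for l in L]))-[c0,r0]+.5)*4).astype(np.int32)
    cv2.polylines(im,[q([(-75,-55,60),(75,-55,60),(75,55,60),(-75,55,60)])],True,(0,255,0),1)
    cv2.polylines(im,[q([(-26.5,-28,132),(-26.5,28,132)])],False,(255,255,0),1)
    cv2.polylines(im,[q([(45,-28,65),(45,28,65)])],False,(255,0,255),1)
    ims.append(im)
cv2.imwrite("pics/fit0.png",np.hstack(ims))
s,Rc=cur();print(np.round(Rc.as_matrix(),3))
rows([(-62,0,200),(-62,0,122)])
E
```

```text
[[ 0.   -0.96  0.28]
 [ 0.    0.28  0.96]
 [-1.    0.    0.  ]]
(-62, 0, 200) [-0.1478, 0.0001, -0.0, 0.0313, -0.4261, -0.2863]
(-62, 0, 122) [-0.1478, 0.0001, -0.0, 0.1093, -0.4261, -0.2863]
```

View pics/fit0.png

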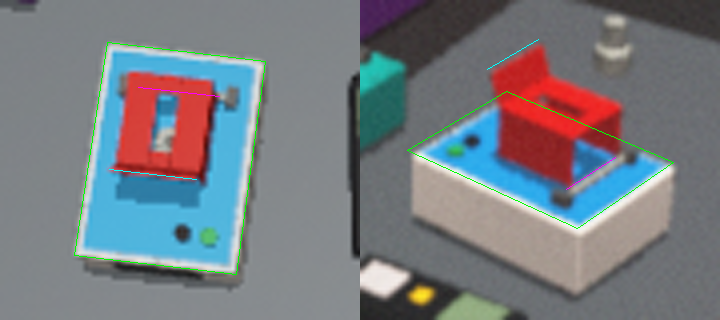

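The green outline fits the pod in the top view and is about 1 px off in the scene view, which is within calibration. I'll approach above the front of the guard with the gripper shut.

step_arm(moves=[[[-0.05,0,0,0.0,-0.04,-0.027,0],[-0.1,0,0,0.0,-0.08,-0.054,0],[-0.148,0,0,0.0,-0.12,-0.081,0],[-0.148,0,0,0.0,-0.16,-0.108,0],[-0.148,0,0,0.005,-0.2,-0.135,0],[-0.148,0,0,0.01,-0.24,-0.161,0],[-0.148,0,0,0.015,-0.28,-0.188,0],[-0.148,0,0,0.02,-0.32,-0.215,0],[-0.148,0,0,0.025,-0.36,-0.242,0],[-0.148,0,0,0.03,-0.395,-0.266,0],[-0.148,0,0,0.031,-0.426,-0.286,0],[-0.148,0,0,0.031,-0.426,-0.286,0]]], force=40)

```text
clock: 2.2
tcp_pos: [0.4928, 0.1549, 0.2109]
orientation: [0.534, -0.464, 0.534, 0.463]
wrist_force: [-0.3, 0.1, 0.4]
finger_gap: -0.0002
```

Run:
```python
from h import *
s,Rc=cur();print(podpos(),s["clock"],s["finger_gap"],s["wrist_force"],np.round(Rc.as_matrix(),3).tolist())
p,d=env.read_camera("wrist");cv2.imwrite("pics/w1.png",p[:,:,::-1])
p,d=env.read_camera("scene");cv2.imwrite("pics/s1.png",cv2.resize(p[70:230,200:400],(800,640)[:2] if 0 else (750,600))[:,:,::-1])
L=[(-62,0,122)]
rows(L)
```

```text
[-58.7  -2.5 199.9] 2.2 -0.00020945336474591423 [-0.32715651  0.05884323  0.43004319] [[0.001, -0.99, 0.141], [-0.001, 0.141, 0.99], [-1.0, -0.001, -0.001]]
(-62, 0, 122) [-0.0019, 0.0002, -0.0008, 0.0781, 0.0002, 0.0003]
```

View pics/w1.png

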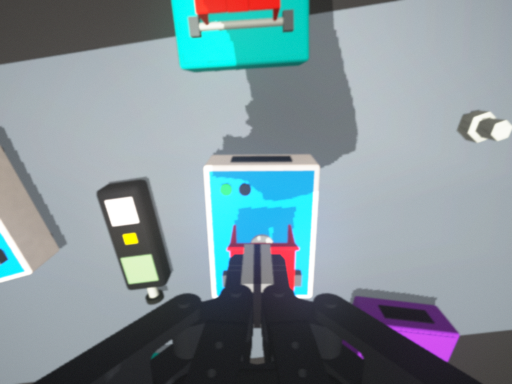

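View pics/s1.png

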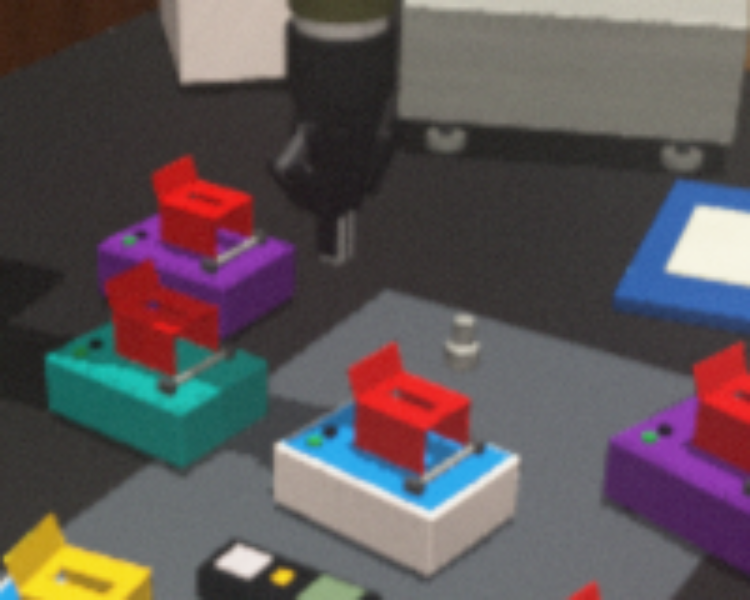

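The fingers are shut, pointing down, at the front of the pod (finger at wrist pixel (257,270), pod centre column about 262). I'll descend in front of the lip.

step_arm(moves=[[[0,0,0,0.025,0,0,0],[0,0,0,0.05,0,0,0],[0,0,0,0.07,0,0,0],[0,0,0,0.079,0,0,0],[0,0,0,0.079,0,0,0],[0,0,0,0.079,0,0,0]]])

```text
clock: 2.9
tcp_pos: [0.4901, 0.1583, 0.1329]
orientation: [0.533, -0.465, 0.533, 0.465]
wrist_force: [0.8, -0.1, -0.6]
finger_gap: -0.0002
```

Run:
```python
from h import *
s,Rc=cur();T=env.get_calibration("wrist");p,d=env.read_camera("wrist")
print(podpos(),s["wrist_force"])
M=T["T_tool_cam"];K=T["mtx"];im=p[:,:,::-1].copy()
def pj(X):
    t=Rc.inv().apply(X-s["tcp_pos"]);c=np.linalg.inv(M)@np.r_[t,1];q=K@c[:3];return q[:2]/q[2]
q=np.array([pj(pw(*l)) for l in[(-75,-55,60),(75,-55,60),(75,55,60),(-75,55,60)]]).astype(np.int32)
cv2.polylines(im,[q],True,(0,255,0),1)
q=np.array([pj(pw(*l)) for l in[(-26.5,-28,132),(-26.5,28,132)]]).astype(np.int32);cv2.polylines(im,[q],True,(255,255,0),1)
cv2.imwrite("pics/w2.png",im)
```

```text
[-61.4   0.4 122.3] [ 0.83051733 -0.12684578 -0.64011814]
```

View pics/w2.png

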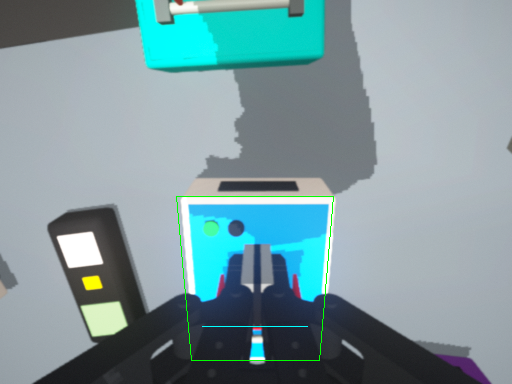

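The outline projected into the wrist view fits the box edges (corners at about (178,197) and (333,197)), and the finger is centred. Now I'll push the lip open along its arc.

step_arm(moves=[[[0,0,0,0.0,-0.01,0,0],[0,0,0,0.0,-0.018,0,0],[0,0,0,0.0,-0.024,0,0],[0,0,0,-0.001,-0.03,0,0],[0,0,0,-0.006,-0.036,0,0],[0,0,0,-0.011,-0.042,0,0],[0,0,0,-0.016,-0.049,0,0],[0,0,0,-0.02,-0.056,0,0],[0,0,0,-0.023,-0.064,0,0],[0,0,0,-0.026,-0.072,0,0],[0,0,0,-0.027,-0.08,0,0]]])

```text
clock: 4.05
tcp_pos: [0.5707, 0.1471, 0.1608]
orientation: [0.534, -0.465, 0.532, 0.464]
wrist_force: [-0.1, -0.2, 1.0]
finger_gap: 0.0001
```

Run:
```python
from h import *
s,Rc=cur()
print(podpos(),s["wrist_force"])
p,d=env.read_camera("scene");cv2.imwrite("pics/s3.png",cv2.resize(p[110:230,230:380],(750,600),interpolation=2)[:,:,::-1])
```

```text
[ 19.5   0.3 149.8] [-0.12615027 -0.17302825  0.9785532 ]
```

View pics/s3.png

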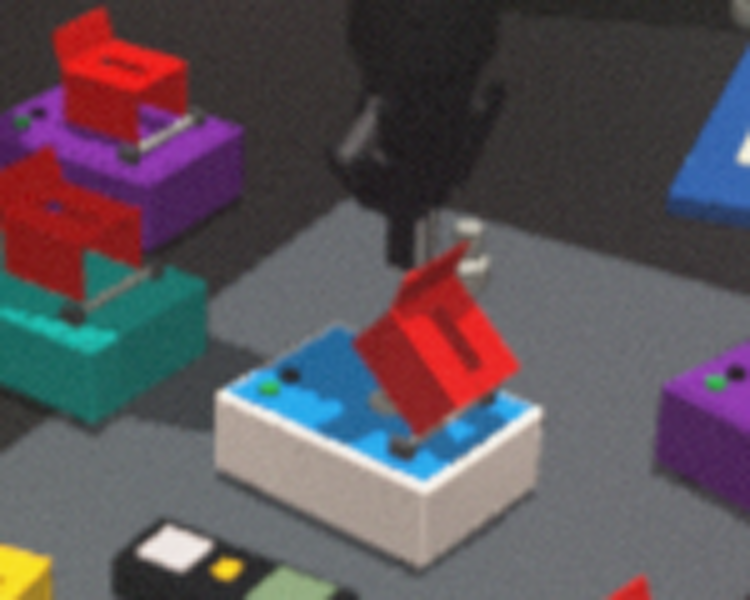

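The guard is about 40-45° open, held by the fingertip (lip at (440,270)). I'll push on past the tipping point, then draw back and settle.

step_arm(moves=[[[0,0,0,-0.001,-0.008,0,0],[0,0,0,-0.001,-0.016,0,0],[0,0,0,-0.001,-0.024,0,0],[0,0,0,0.0,-0.032,0,0],[0,0,0,0.001,-0.039,0,0],[0,0,0,0.001,-0.039,0,0],[0,0,0,0.0,-0.02,0,0],[0,0,0,0.0,0.01,0,0],[0,0,0,0.0,0.035,0,0],[0,0,0,0.0,0.055,0,0],[0,0,0,0.0,0.06,0,0],[0,0,0,0.0,0.06,0,0]]])

```text
clock: 5.3
tcp_pos: [0.5123, 0.1553, 0.1609]
orientation: [0.534, -0.465, 0.532, 0.464]
wrist_force: [0.2, -0.1, -0.2]
finger_gap: 0.0
```

Run:
```python
from h import *
s,Rc=cur()
print(podpos(),s["wrist_force"])
p,d=env.read_camera("scene");cv2.imwrite("pics/s4.png",cv2.resize(p[110:230,230:380],(750,600),interpolation=2)[:,:,::-1])
rows([(-45,0,110),(-35,0,84)])
for n in("red_toggle",): print(env.boxes_of("scene",n), proj("scene",[pw(-4,0,93),pw(24,0,93)]))
```

```text
[-39.4   0.5 149.9] [ 0.18538742 -0.10943512 -0.16703748]
(-45, 0, 110) [-0.0013, 0.0013, 0.0042, 0.0399, 0.0067, -0.0005]
(-35, 0, 84) [-0.0013, 0.0013, 0.0042, 0.0659, -0.0032, -0.0006]
[{'uv': [307.1, 179.1], 'confidence': 0.45}] [[303.71415126 178.00653634]
 [311.73606392 181.44911999]]
```

View pics/s4.png

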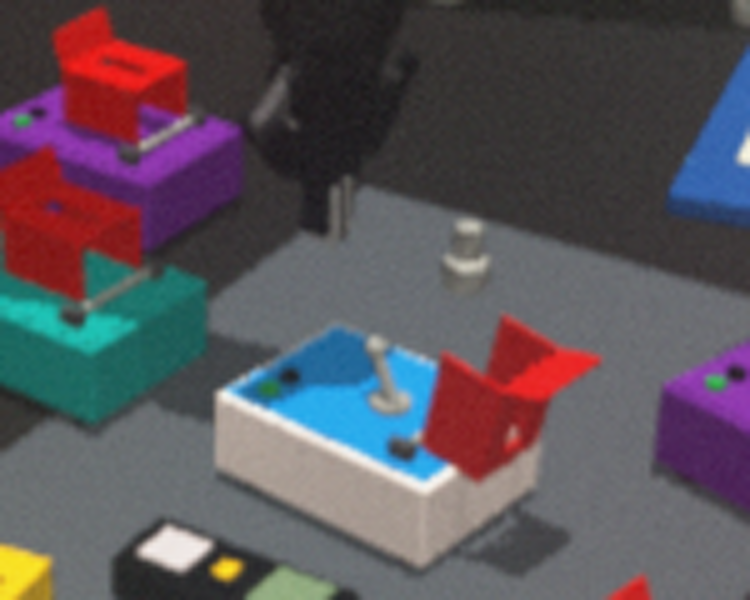

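The guard is fully back and the toggle shows off (ball at crop pixel (377,347)). Next I'll descend in front of the toggle and push it towards the hinge.

step_arm(moves=[[[0,0,0,0.02,0.006,0,0],[0,0,0,0.045,0.006,0,0],[0,0,0,0.062,0.006,0,0],[0,0,0,0.066,0.006,0,0],[0,0,0,0.066,-0.005,0,0],[0,0,0,0.066,-0.015,0,0],[0,0,0,0.066,-0.022,0,0],[0,0,0,0.066,-0.029,0,0],[0,0,0,0.066,-0.036,0,0],[0,0,0,0.066,-0.043,0,0],[0,0,0,0.066,-0.044,0,0],[0,0,0,0.066,-0.044,0,0]]])

```text
clock: 6.6
tcp_pos: [0.5576, 0.1491, 0.095]
orientation: [0.535, -0.465, 0.532, 0.464]
wrist_force: [-0.1, -0.9, 0.0]
finger_gap: 0.0
```

step_arm(moves=[[[0,0,0,0.0,0.015,0,0],[0,0,0,0.0,0.035,0,0],[0,0,0,-0.01,0.05,0,0],[0,0,0,-0.05,0.05,0,0],[0,0,0,-0.1,0.05,0,0],[0,0,0,-0.13,0.05,0,0],[0,0,0,-0.136,0.05,0,0],[0,0,0,-0.136,0.05,0,0]]])

```text
clock: 7.4
tcp_pos: [0.5082, 0.156, 0.2321]
orientation: [0.535, -0.466, 0.531, 0.463]
wrist_force: [0.2, 0.0, -0.5]
finger_gap: 0.0004
```

Run:
```python
from h import *
s,Rc=cur()
print(podpos(),s["wrist_force"],s["clock"])
p,d=env.read_camera("scene");cv2.imwrite("pics/s5.png",cv2.resize(p[110:230,230:380],(750,600),interpolation=2)[:,:,::-1])
rows([(-45,0,215),(155,0,215),(155,0,108)])
```

```text
[-43.6   0.6 221.1] [ 0.22846749  0.02228492 -0.51258475] 7.4
(-45, 0, 215) [-0.0015, 0.0014, 0.0044, 0.0045, 0.0006, -0.0004]
(155, 0, 215) [-0.0015, 0.0014, 0.0044, 0.0054, -0.1994, -0.0001]
(155, 0, 108) [-0.0015, 0.0014, 0.0044, 0.1124, -0.199, -0.0002]
```

View pics/s5.png

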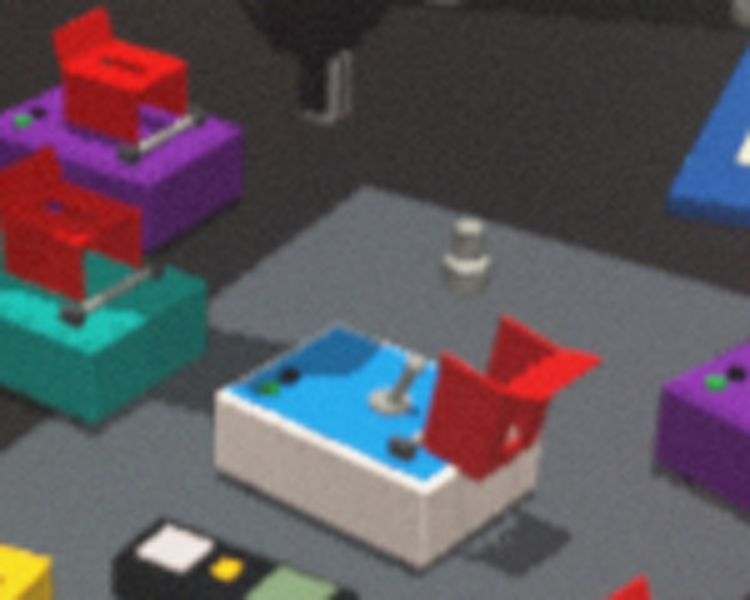

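The toggle is now on, with its ball leaning to the hinge side at crop pixel (413,362). I'll go over the guard and down behind it.

step_arm(moves=[[[0,0,0.004,0.0,-0.03,0,0],[0,0,0.004,0.0,-0.065,0,0],[0,0,0.004,0.002,-0.105,0,0],[0,0,0.004,0.005,-0.145,0,0],[0,0,0.004,0.005,-0.18,0,0],[0,0,0.004,0.005,-0.197,0,0],[0,0,0.004,0.005,-0.2,0,0],[0,0,0.004,0.03,-0.2,0,0],[0,0,0.004,0.065,-0.2,0,0],[0,0,0.004,0.098,-0.2,0,0],[0,0,0.004,0.11,-0.2,0,0],[0,0,0.004,0.112,-0.2,0,0]]])

```text
clock: 8.65
tcp_pos: [0.7033, 0.1286, 0.1164]
orientation: [0.532, -0.463, 0.534, 0.466]
wrist_force: [-0.5, 0.1, 0.1]
finger_gap: -0.0002
```

Run:
```python
from h import *
s,Rc=cur()
print(podpos(),s["wrist_force"],s["clock"])
p,d=env.read_camera("scene");cv2.imwrite("pics/s6.png",cv2.resize(p[110:230,230:380],(750,600),interpolation=2)[:,:,::-1])
L=[(140,0,108)]
for th in range(100,25,-10):
    a=np.radians(136.9-th);z=65+98*np.sin(a)-12
    L.append((round(45+98*np.cos(a)+11,1),0,round(z,1)))
rows(L)
```

```text
[ 1.535e+02 -1.000e-01  1.054e+02] [-0.46461678  0.07942676  0.0838818 ] 8.65
(140, 0, 108) [-0.0014, 0.0008, -0.0024, -0.0007, 0.0148, -0.0001]
(np.float64(134.4), 0, np.float64(111.8)) [-0.0014, 0.0008, -0.0024, -0.0045, 0.0204, -0.0002]
(np.float64(123.0), 0, np.float64(124.6)) [-0.0014, 0.0008, -0.0024, -0.0172, 0.0318, -0.0002]
(np.float64(109.5), 0, np.float64(135.1)) [-0.0014, 0.0008, -0.0024, -0.0277, 0.0453, -0.0002]
(np.float64(94.4), 0, np.float64(143.1)) [-0.0014, 0.0008, -0.0024, -0.0357, 0.0604, -0.0002]
(np.float64(78.2), 0, np.float64(148.4)) [-0.0014, 0.0008, -0.0024, -0.0409, 0.0767, -0.0002]
(np.float64(61.3), 0, np.float64(150.9)) [-0.0014, 0.0008, -0.0024, -0.0434, 0.0936, -0.0002]
(np.float64(44.2), 0, np.float64(150.3)) [-0.0014, 0.0008, -0.0024, -0.0428, 0.1107, -0.0002]
(np.float64(27.5), 0, np.float64(146.8)) [-0.0014, 0.0008, -0.0024, -0.0392, 0.1273, -0.0003]
```

View pics/s6.png

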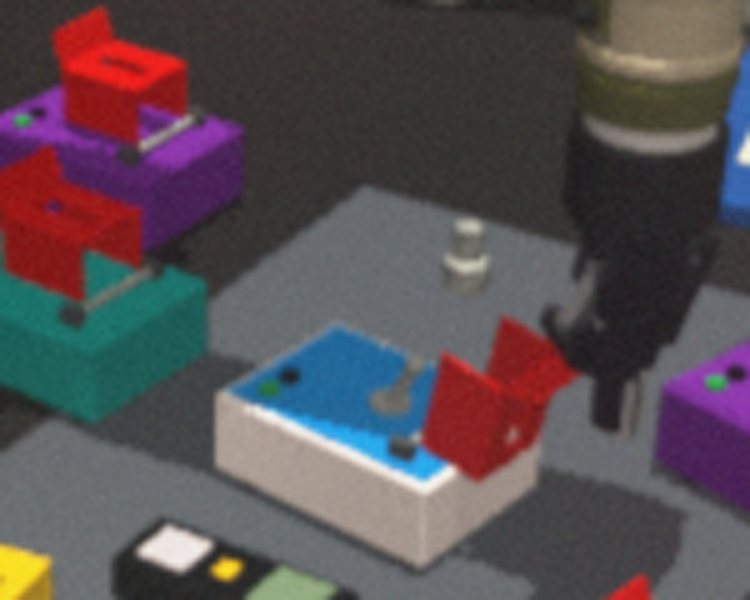

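The fingertip is behind the lip (finger at (615,410), lip edge at (575,370)). I'll pull the lip back along its arc towards the robot.

step_arm(moves=[[[0,0,0,-0.001,0.01,0,0],[0,0,0,-0.003,0.018,0,0],[0,0,0,-0.01,0.025,0,0],[0,0,0,-0.017,0.032,0,0],[0,0,0,-0.022,0.038,0,0],[0,0,0,-0.028,0.045,0,0],[0,0,0,-0.032,0.053,0,0],[0,0,0,-0.036,0.061,0,0],[0,0,0,-0.039,0.069,0,0],[0,0,0,-0.041,0.077,0,0]]])

```text
clock: 9.7
tcp_pos: [0.6276, 0.1393, 0.1596]
orientation: [0.533, -0.464, 0.534, 0.465]
wrist_force: [-0.3, 0.0, 0.5]
finger_gap: 0.0001
```

Run:
```python
from h import *
s,Rc=cur()
print(podpos(),s["wrist_force"],s["clock"])
p,d=env.read_camera("scene");cv2.imwrite("pics/s7.png",cv2.resize(p[110:230,230:380],(750,600),interpolation=2)[:,:,::-1])
rows([(61,0,151),(44,0,151),(27,0,150),(20,0,150)])
```

```text
[ 77.    0.2 148.6] [-0.29327188  0.01881948  0.50285653] 9.7
(61, 0, 151) [-0.0008, 0.0007, -0.0036, -0.002, 0.0149, -0.0004]
(44, 0, 151) [-0.0008, 0.0007, -0.0036, -0.002, 0.0319, -0.0004]
(27, 0, 150) [-0.0008, 0.0007, -0.0036, -0.0009, 0.0489, -0.0004]
(20, 0, 150) [-0.0008, 0.0007, -0.0036, -0.0009, 0.0559, -0.0004]
```

View pics/s7.png

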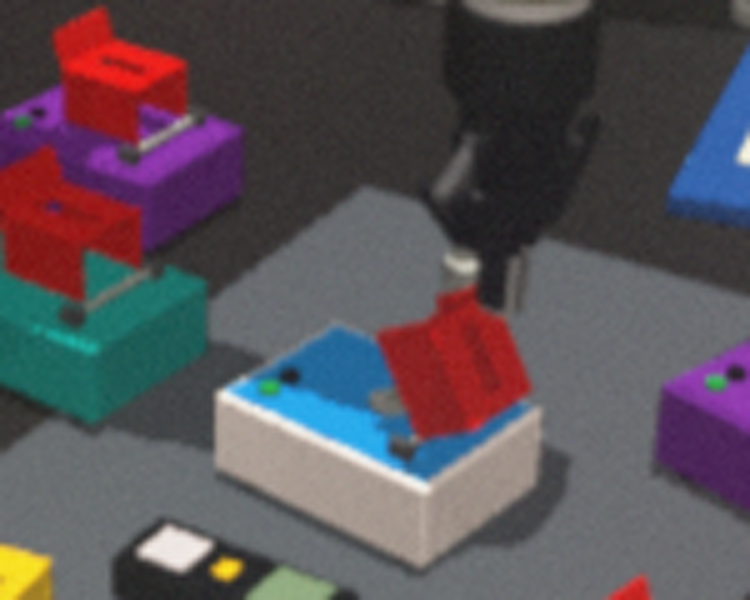

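The guard is at about 55-60° and following the finger. I'll carry it past the tipping point, then lift clear.

step_arm(moves=[[[0,0,0,-0.001,0.007,0,0],[0,0,0,-0.002,0.014,0,0],[0,0,0,-0.002,0.021,0,0],[0,0,0,-0.002,0.028,0,0],[0,0,0,-0.002,0.035,0,0],[0,0,0,-0.002,0.042,0,0],[0,0,0,-0.002,0.049,0,0],[0,0,0,-0.002,0.055,0,0],[0,0,0,-0.002,0.055,0,0],[0,0,0,-0.01,0.053,0,0],[0,0,0,-0.05,0.05,0,0],[0,0,0,-0.09,0.05,0,0]]])

```text
clock: 10.95
tcp_pos: [0.5772, 0.146, 0.2506]
orientation: [0.532, -0.463, 0.534, 0.466]
wrist_force: [0.7, 0.4, -0.7]
finger_gap: 0.0001
```

Run:
```python
from h import *
s,Rc=cur()
print(podpos(),s["wrist_force"],s["clock"])
p,d=env.read_camera("scene");cv2.imwrite("pics/s8.png",cv2.resize(p[110:230,230:380],(750,600),interpolation=2)[:,:,::-1])
```

```text
[ 26.2   0.  239.6] [ 0.6902469   0.36495973 -0.69764807] 10.95
```

View pics/s8.png

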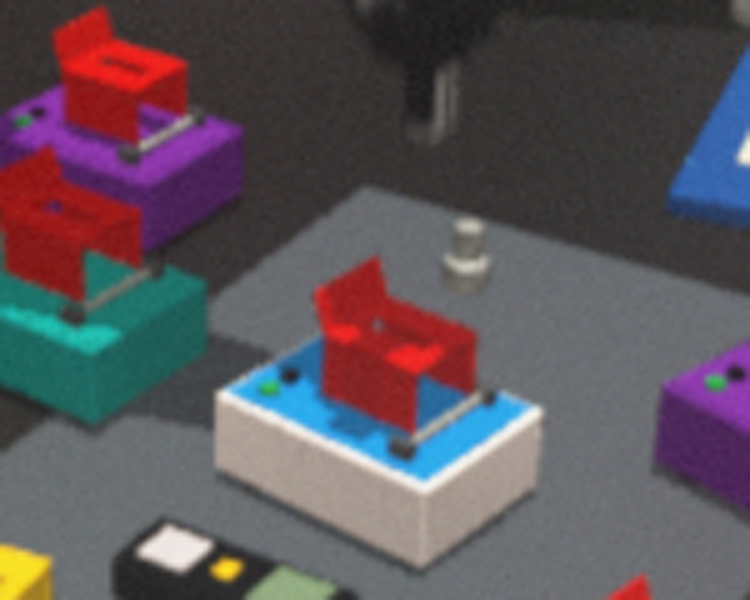

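The guard looks shut. I'll move the arm aside for the final checks.

step_arm(moves=[[[0,0,0,-0.02,0.0,0.02,0],[0,0,0,-0.03,0.01,0.06,0],[0,0,0,-0.03,0.03,0.1,0],[0,0,0,-0.03,0.05,0.14,0],[0,0,0,-0.03,0.07,0.18,0],[0,0,0,-0.03,0.08,0.22,0],[0,0,0,-0.03,0.08,0.25,0],[0,0,0,-0.03,0.08,0.25,0],[0,0,0,-0.03,0.08,0.25,0],[0,0,0,-0.03,0.08,0.25,0]]])

```text
clock: 12.0
tcp_pos: [0.5352, 0.4041, 0.2894]
orientation: [0.535, -0.465, 0.531, 0.463]
wrist_force: [0.8, 0.2, 0.1]
finger_gap: 0.0003
```

Run:
```python
from h import *
s,Rc=cur();print(s["clock"],s["tcp_pos"],s["wrist_force"])
ims=[]
for n,(r0,c0) in(("top",(155,160)),("scene",(150,260))):
    a=np.load(n+"_p.npy");b,d=env.read_camera(n)
    for x in(a,b): ims.append(cv2.resize(x[r0:r0+80,c0:c0+90],(390,300),interpolation=2))
    W0=world(n,np.load(n+"_d.npy"));W=world(n,d)
    m0=(a[...,0]>110)&(a[...,1]<70)&(a[...,2]<70);m=(b[...,0]>110)&(b[...,1]<70)&(b[...,2]<70)
    box=(slice(r0,r0+80),slice(c0,c0+75))
    for M,w in((m0,W0),(m,W)):
        G=w[box][M[box]];G=G[(G[:,2]>.07)&(G[:,2]<.15)&(abs(G[:,0]-.55)<.1)&(abs(G[:,1]-.15)<.08)];print(n,len(G),np.median(G[:,2]),np.percentile(G,[2,98],axis=0).round(4).tolist())
    for t in("tachometer","brass_fitting","steel_fitting","yellow_guard"):
        print(t,[(np.round(x["uv"]).tolist(),round(x["confidence"],2)) for x in env.boxes_of(n,t)][:3])
    cv2.imwrite(f"pics/{n}9.png",b[:,:,::-1])
cv2.imwrite("pics/cmp.png",np.vstack([np.hstack(ims[:2]),np.hstack(ims[2:])])[:,:,::-1])
```

```text
12.0 [0.5352191  0.40405628 0.2893909 ] [0.82947714 0.19553368 0.13285976]
top 401 0.10967191642700436 [[0.5269, 0.1209, 0.105], [0.5943, 0.1746, 0.1285]]
top 398 0.10957900727039727 [[0.5276, 0.1207, 0.1052], [0.5942, 0.1743, 0.1278]]
tachometer [([254.0, 193.0], 0.84), ([202.0, 195.0], 0.51)]
brass_fitting [([254.0, 193.0], 0.34)]
steel_fitting [([382.0, 238.0], 0.49)]
yellow_guard [([316.0, 210.0], 0.84)]
scene 604 0.1058324645161382 [[0.5278, 0.1155, 0.0716], [0.5992, 0.177, 0.1263]]
scene 614 0.10639170878637633 [[0.5282, 0.1155, 0.0718], [0.5996, 0.1772, 0.1279]]
tachometer [([279.0, 229.0], 0.66)]
brass_fitting [([146.0, 286.0], 0.73), ([223.0, 249.0], 0.2)]
steel_fitting [([323.0, 160.0], 0.54)]
yellow_guard [([218.0, 227.0], 0.78), ([308.0, 179.0], 0.34)]
```

View pics/cmp.png

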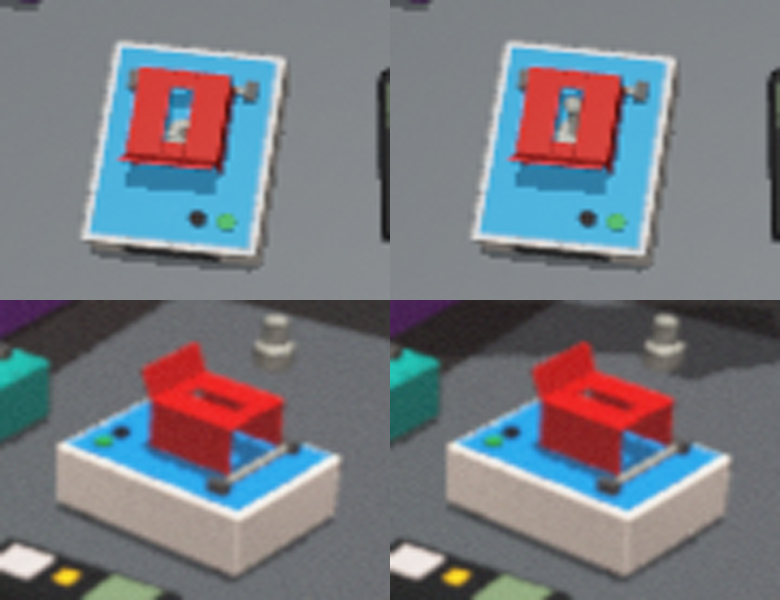

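View pics/top9.png

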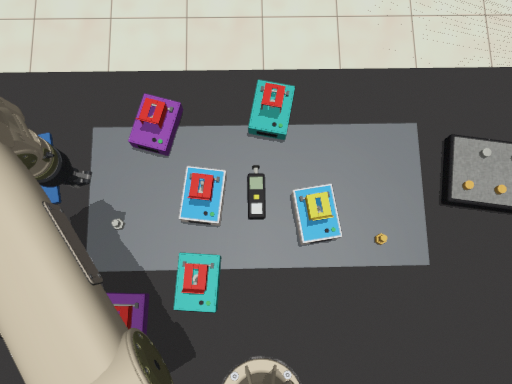

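The before and after crops match: the guard is shut. Through its slot (top view, (570,105)) the ball now leans to the hinge side. The other items haven't moved and the robot is clear, so I'm handing in.

```bash
python3 -c "
from workcell import env
print(env.hand_in())"
```

```text
the job is handed in; nothing more can be done
None
```

The red-guarded drive is switched on and its guard is shut again; I handed the job in at about 12 s. With the closed fingertips I pushed the guard up and back, pushed the toggle to the hinge side, then tipped the guard forward from behind so it dropped shut.

**Guard:** it is fully shut. Its roof height and outline match the starting images to within about 1 mm in the top view and 2 mm in the scene view.

**Toggle:** the top view through the guard's slot shows it leaning to the hinge side (on).

**Everything else:** the yellow switch, tachometer, both fittings and the look-alikes look unmoved in the pictures. The force readings at the end of each move stayed around 1 N.

**Detector disagreements:** in the last top view the networks mislabelled both fittings. They put the brass one on the tachometer and the steel one on the brass fitting. The picture itself shows both fittings in their original places.

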